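Pair sample pots and spatula with their docking stations

TASK

Pair the samples with their stations: slide each wide sample pot along the bench, without lifting or tipping it, into the dock whose floor disc has the colour of its lid, fully home against the back wall. Lay the blue-handled spatula flat in the slot beside the blue dock, blade towards the slot's wide end. Leave the beaker, the amber jar and the computer mouse alone.

Things in the scene. Friction and masses are not known exactly. Their poses are not given: they have to be found in the camera images.
- pot_blue: Wide, round, closed sample pot with white body and blue lid: diameter 90 mm, height 40 mm, about 0.35 kg, too wide for the gripper. Stands loose on the bench. Origin at the centre of its underside, z up.
- pot_orange: Wide, round, closed sample pot with white body and orange lid: diameter 90 mm, height 40 mm, about 0.35 kg, too wide for the gripper. Stands loose on the bench. Origin at the centre of its underside, z up.
- pad_blue: Flat blue disc, diameter 98 mm, printed on the bench as the floor of one of the two docks: marks the blue dock. Origin at its centre, which is the dock's origin. Its yaw means nothing.
- pad_orange: Flat orange disc, diameter 98 mm, in the other dock: marks the orange dock. Origin at its centre, which is the dock's origin. Its yaw means nothing.
- station_left: Fixed cream station on the left (+y) side. Origin: dock centre at bench level (a pot pushed home stands 2 mm beyond it). Its x points into the dock, about world +y. Dock walls 18 mm high, no floor, mouth at -x; inner width 100 mm; back wall face at x=+47 mm; side walls 8 mm thick from x=-30 to +57, flaring to y=+-70 at x=-57. Spatula slot beside it at y=+105 mm, on the robot's side.
- station_right: Fixed cream station on the right (-y) side. Origin: dock centre at bench level (a pot pushed home stands 2 mm beyond it). Its x points into the dock, about world -y. Dock walls 18 mm high, no floor, mouth at -x; inner width 100 mm; back wall face at x=+47 mm; side walls 8 mm thick from x=-30 to +57, flaring to y=+-70 at x=-57. Spatula slot beside it at y=-105 mm, on the robot's side.
- station_left_slot (a point): Centre of station_left's spatula slot, on its floor, 3 mm above the bench. Axes as the station; x runs to the wide blade end. Inside 172 mm long, walls 10 mm above the floor; handle end (x=-86 to -50 mm) 22 mm wide, blade end (x=+20 to +86) 36 mm wide; no side walls from x=-50 to +20 (room for fingers). A laid spatula has its origin here and its x along this x.
- station_right_slot (a point): Centre of station_right's spatula slot, on its floor, 3 mm above the bench. Axes as the station; x runs to the wide blade end. Inside 172 mm long, walls 10 mm above the floor; handle end (x=-86 to -50 mm) 22 mm wide, blade end (x=+20 to +86) 36 mm wide; no side walls from x=-50 to +20 (room for fingers). A laid spatula has its origin here and its x along this x.
- spatula: Lab spatula lying on the bench, 160 mm long, about 60 g. Origin on its underside at half length; x along it towards the blade, z up. Blue handle 14 mm wide and 14 mm high from x = -80 to +10 mm; steel blade 26 mm wide, 4 mm thick from x = +24 to +80 mm.
- spatula_grip (a point): Point in the spatula's handle near its balance point, 20 mm behind its origin (x = -20 mm), 7 mm above its underside: a good place to grip.
- spatula_tip (a point): Front edge of the spatula's blade (x = +80 mm), 2 mm above its underside.
- beaker: Loose empty glass beaker, 60 mm wide, 70 mm high; origin at the centre of its underside. Not part of the work.
- amber_jar: Loose amber glass jar, 56 mm wide, 70 mm high; origin at the centre of its underside. Not part of the work.
- mouse: Loose black computer mouse, 105 x 58 x 32 mm, on a thin pad; origin at the centre of its underside. Not part of the work.
There are look-alikes about, which are no part of the job. What is shaped like the pot_blue but brown or turquoise is not meant.

How it is judged:
At the end, for the whole second after the job is handed in: Each pot stands flat and at rest, its centre within 9 mm of the centre of the disc of its colour. The spatula lies flat (0.06 rad) and at rest in the blue station's slot: origin within 12 mm sideways and 3 mm in height of the slot's centre, along it within 0.12 rad, blade at the wide end (horizontal distance between pot_blue and pad_blue below 0.009 m and height (world z) of each of pot_blue, pot_orange below 0.004 m and angle between each of pot_blue, pot_orange, spatula's own z axis and vertical below 0.06 rad and linear speed of each of pot_blue, pot_orange, spatula below 0.01 m/s and horizontal distance between pot_orange and pad_orange below 0.009 m and ((horizontal distance between pad_blue and station_left below 0.03 m and horizontal distance between spatula and station_left_slot below 0.012 m and x of spatula_tip in the frame of station_left_slot above 0.065 m and z of spatula in the frame of station_left_slot between -0.003 and 0.003 m and angle between the x axis of spatula and the x axis of station_left, either way round below 0.12 rad) or (horizontal distance between pad_blue and station_right below 0.03 m and horizontal distance between spatula and station_right_slot below 0.012 m and x of spatula_tip in the frame of station_right_slot above 0.065 m and z of spatula in the frame of station_right_slot between -0.003 and 0.003 m and angle between the x axis of spatula and the x axis of station_right, either way round below 0.12 rad))); the robot touches nothing.
It fails at once if a pot is lifted more than 12 mm off the bench or tipped more than 0.25 rad (height (world z) of any of pot_blue, pot_orange above 0.012 m or angle between any of pot_blue, pot_orange's own z axis and vertical above 0.25 rad).
It fails at once if the beaker, the jar or the mouse is moved more than 20 mm (distance of any of beaker, amber_jar, mouse from where it was at the start of the episode above 0.02 m).
It also fails if it takes over 67 s, if anything falls off the work surface, if the arm or the gripper's body presses on something with over 40 N, if the wrist force passes 120 N, or if a joint passes its speed limit or range.

ROBOT

A 6-joint arm with a two-finger parallel gripper is mounted at the origin on the work surface. World frame = base frame: x ahead of the robot, y to its left, z up, the work surface at z = 0. Lengths are in m, angles in rad, forces in N, time in s.
With the tool pointing down it reaches from about 0.35 to 0.775 m from the base axis. Payload 7.3 kg.
Tool frame: the origin (TCP) lies midway between the tips of the shut fingers; the grasp point (between the pads) lies 19 mm behind it; z points along the fingers, y is the line along which they close (so a half turn about z gives the same grasp; the last joint's range is limited). The gripper opens to 92 mm and grips with 3 to 60 N. Pads are 19 mm wide; open, the fingers measure 130 mm over their backs; the gripper's body (75 mm by 190 mm) begins 47 mm behind the grasp point.
Start: joints at [0.958, 0.342, 1.524, -0, 1.275, -0.146], TCP at [0.236, 0.469, 0.227] pointing down, gripper open.
Joint ranges: [-2.53, 2.53], [-0.77, 2.02], [0.04, 2.7], [-1, 4.14], [0.28, 2.66], [-3.11, 3.11]. Speed limits (rad/s): [2.57, 2.57, 3.14, 3.14, 3.14, 3.14].

INTERFACE

Orientations are given as a rotation vector (axis times angle).
In Python, from plant import r, viewer, order gives the robot as it stands.
- The arm moves only by the tool step_arm, never from a script. Its arguments are lists of equal length, an entry for each row: "fingers": the opening in per cent of the stroke, from 0 (shut) to 100 (fully open); "translation": the shift along the tool's x, y, z in m, a list of three; "yaw": the turn about the tool's z in rad. In form: {"fingers": [fingers, ...], "translation": [[x, y, z], ...], "yaw": [yaw, ...]}. A call has exactly 5 rows; each row shifts and turns the commanded pose from where the row before left it, along the tool's axes as they then stand; what a row does not reach is not made up. A row lasts 1/12 s, in which the tool goes at most 41.7 mm and 7.16 degrees, less where a joint would pass 70% of its speed; a pose out of reach is approached as far as the arm can. A call with a gripper value outside its range is refused whole. The fingers move at their own pace and stop on an object; "newtons" is the grip in N (left out, the last holds). Time passes only in rows, so rows that do not move let the fingers close, or fill a call up. It gives the time, the measured TCP pose, the force, the opening and the grip force at its end, in the units of the state.
- r.state(): the state, without advancing time (a new reading comes with each control period).
- viewer.camera(name): name is "scene" or "top" or "wrist"; returns the picture (480x640x3 uint8, blue, green, red); there is no depth.
- viewer.camera_params(name): a dict with "fx", "fy", "cx", "cy" (pixels), "D" ([k1, k2, p1, p2, k3] as OpenCV has them; the pictures are not rectified), "camera_from_world" (4x4, takes a point from world to camera coordinates). Camera axes: x right, y down, z forward; pixel columns grow to the right and rows downward; lengths in m; the calibration is good to about 2 mm. A picture is of the moment at which its call begins: read the wrist's pose just before it. camera_params takes no time and is no camera call; for the wrist camera it gives the pose at the moment of the call.
- order.sign_off(): hands the job in; it is judged then, once.
The state is a dict: "time": time; "joint_pos": joint angles; "qd": joint speeds; "joint_torque": joint torques, N m; "tool_pos": TCP position; "eef_rot": TCP orientation; "force": force on the tool from outside, world axes, zero at the start; "torque": the same for the moment, N m; "opening": finger opening in m; "gripper_force": force on a finger pad.
Only numpy, scipy, OpenCV 4.12 (cv2) and the standard library are available. Lean on these libraries where they do the work, as an engineer would, in place of code of your own. Each camera call takes 0.05 s, during which the arm holds its last target. There are 200 camera calls.

## Working session

There is one attempt and no reset: what is moved stays moved. The work goes in short steps, Python scripts to look and compute and a tool call to move; the robot and the scene stay as the last step left them, time stands still between calls to the robot, and variables do not carry over. Pictures are saved under pics/ and viewed, at most 10 in all, crops included, and the job is handed in when it is done.

Besides the shell and the picture viewer there is one more tool, called after ">>>" as name(argument=value, ...) on one line, values as JSON. step_arm: Moves the arm, as the interface text tells. Its arguments: {"type":"object","properties":{"fingers":{"type":"array","items":{"type":"number"}},"translation":{"type":"array","items":{"type":"array","items":{"type":"number"}}},"yaw":{"type":"array","items":{"type":"number"}},"newtons":{"type":"number"}},"required":["fingers","translation","yaw"]}

```bash
mkdir -p pics; ls; python3 - <<'E'
from plant import r, viewer, order
import cv2
for n in ("top","scene"):
    im=viewer.camera(n); cv2.imwrite(f"pics/{n}0.png",im)
    p=viewer.camera_params(n); print(n,p)
print(r.state())
E
```

```text
pics
top {'fx': 521.5731093775927, 'fy': 521.5731093775927, 'cx': 326.7199664229137, 'cy': 238.9789357772351, 'D': array([-0.04245445,  0.        ,  0.        ,  0.        ,  0.        ]), 'camera_from_world': array([[ 0.01711653, -0.9997556 , -0.01399135,  0.07632108],
       [-0.99412008, -0.0155203 , -0.10716521,  0.56474788],
       [ 0.10692187,  0.01574338, -0.99414278,  1.06596829],
       [ 0.        ,  0.        ,  0.        ,  1.        ]])}
scene {'fx': 547.8926715069751, 'fy': 547.8926715069751, 'cx': 315.769825642794, 'cy': 236.64797037071207, 'D': array([-0.15158033,  0.        ,  0.        ,  0.        ,  0.        ]), 'camera_from_world': array([[ 0.88467335,  0.46616075, -0.0068715 , -0.53620605],
       [ 0.34005389, -0.65529212, -0.67450395, -0.12714898],
       [-0.3189301 ,  0.594379  , -0.73823926,  1.52524754],
       [ 0.        ,  0.        ,  0.        ,  1.        ]])}
{'time': 0.1, 'joint_pos': array([ 9.57998875e-01,  3.42630501e-01,  1.52493008e+00, -8.45587209e-06,
        1.27536049e+00, -1.46030345e-01]), 'qd': array([-0.00110219, -0.00081515, -0.00282328,  0.0001541 ,  0.0004042 ,
       -0.00102846]), 'joint_torque': array([ 9.79253055e-04, -4.32007062e+01, -2.44691670e+01,  7.18946778e-02,
        5.26417291e-02, -7.29627686e-05]), 'tool_pos': array([0.23604084, 0.46854732, 0.22612315]), 'eef_rot': array([-7.26442260e-01, -3.05595129e+00,  1.94268655e-03]), 'force': array([ 0.32328009, -0.11731166, -0.80690382]), 'torque': array([-0.03671569, -0.00407137,  0.02422982]), 'gripper_force': 0.0, 'opening': 0.09193993809330148}
```

View pics/top0.png

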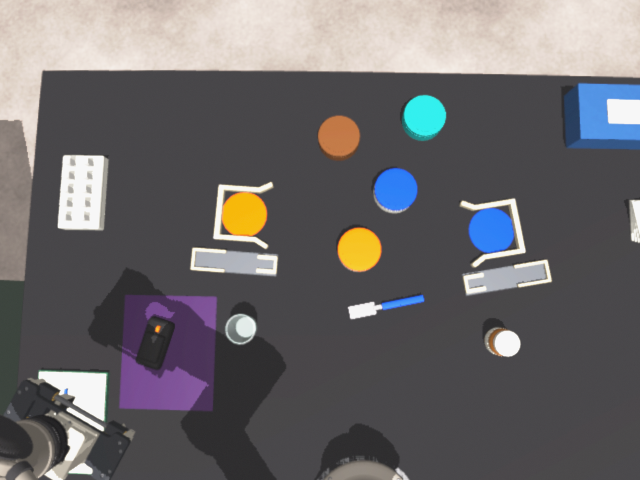

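View pics/scene0.png

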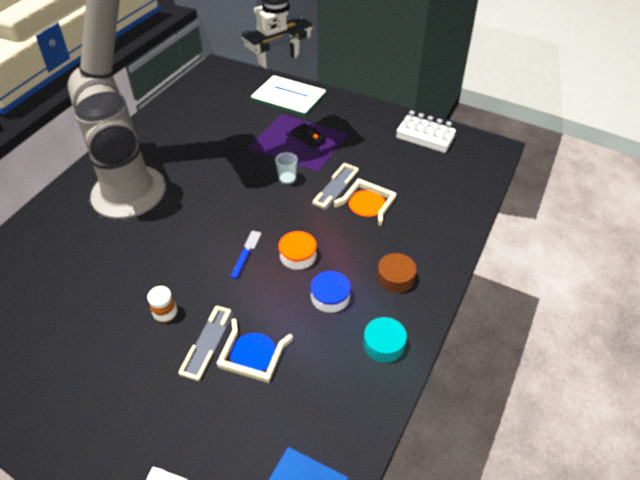

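The top view shows the orange dock on the left at (244,214) and the blue dock on the right at (490,230). The orange pot is at (360,250), the blue pot at (395,190), and the spatula at (385,306) with its blade to the left. The brown disc at (339,137) and the turquoise one at (424,118) are look-alikes. The big blue box at the top right is also not meant. The beaker is at (240,329), the jar at (503,342) and the mouse at (155,342).

```bash
cat > h.py <<'E'
from plant import r, viewer, order
import cv2, numpy as np
def cast(n,px,z,p=None):
    p=p or viewer.camera_params(n); K=np.array([[p['fx'],0,p['cx']],[0,p['fy'],p['cy']],[0,0,1]])
    u=cv2.undistortPoints(np.float64(px).reshape(-1,1,2),K,p['D']).reshape(-1,2)
    T=np.linalg.inv(p['camera_from_world']); d=np.c_[u,np.ones(len(u))]@T[:3,:3].T; o=T[:3,3]
    return (o+d*((z-o[2])/d[:,2])[:,None])[:,:2]
def mask(im,h0,h1,s=150,v=80):
    return cv2.inRange(cv2.cvtColor(im,cv2.COLOR_BGR2HSV),(h0,s,v),(h1,255,255))
def blobs(m,amin):
    return [c.reshape(-1,2) for c in cv2.findContours(m,cv2.RETR_EXTERNAL,cv2.CHAIN_APPROX_NONE)[0] if cv2.contourArea(c)>amin]
E
cat > m.py <<'E'
from h import *
for n in ("top","scene"):
    im=cv2.imread(f"pics/{n}0.png")
    for col,a,b in(("blue",105,125),("orange",12,20)):
        for c in blobs(mask(im,a,b),100):
            px=c.mean(0)
            if n=="top" and px[0]>560: continue
            z0,z4=[cv2.fitEllipse(np.float32(cast(n,c,z)*1000)) for z in(0,.04)]
            print(n,col,px.round(),"z0",np.round(np.r_[z0[0],z0[1]]),"z40",np.round(np.r_[z4[0],z4[1]]))
            if n=="top" and cv2.contourArea(c)<700: print(" handle",np.round(cast(n,cv2.boxPoints(cv2.minAreaRect(c)),.012)*1000))
im=cv2.imread("pics/top0.png")
hsv=cv2.cvtColor(im,cv2.COLOR_BGR2HSV)
m=cv2.inRange(hsv,(0,0,150),(180,90,255))
for c in blobs(m,30):
    px=c.mean(0)
    if not(180<px[0]<560 and 150<px[1]<360): continue
    w=np.float32(cast("top",c,.013)*1000); q=cv2.minAreaRect(w)
    print("white",px.round(),np.round(q[0]),np.round(q[1]),round(q[2],1),"box",np.round(cv2.boxPoints(q)).tolist())
for nm,px,z in(("beaker",(240,329),.04),("jar",(508,344),.07),("mouse",(155,342),.03)): print(nm,cast("top",px,z).round(3))
cv2.imwrite("pics/crop0.png",cv2.resize(im[150:360,180:560],None,fx=2.1,fy=2.1,interpolation=2))
E
python3 m.py
```

```text
top blue [403. 302.] z0 [434. -77.  16. 120.] z40 [435. -72.  16. 115.]
 handle [[ 433.  -32.]
 [ 452. -119.]
 [ 436. -122.]
 [ 418.  -35.]]
top blue [491. 230.] z0 [ 592. -269.   97.   97.] z40 [ 586. -257.   93.   94.]
top blue [396. 189.] z0 [680. -62.  92.  92.] z40 [672. -58.  88.  89.]
top orange [338. 138.] z0 [795.  64.  89.  95.] z40 [782.  64.  85.  92.]
scene blue [306. 470.] z0 [ 803. -443.   58.  154.] z40 [ 811. -454.   56.  148.]
scene blue [253. 351.] z0 [ 591. -264.   90.   97.] z40 [ 607. -282.   87.   93.]
scene blue [330. 287.] z0 [661. -31.  93.  96.] z40 [674. -59.  90.  92.]
scene blue [240. 264.] z0 [431. -68.  19. 125.] z40 [453. -94.  18. 121.]
scene blue [40. 86.] z0 [-714.  289.   28.  538.] z40 [-648.  250.   27.  517.]
scene blue [53. 47.] z0 [-919.  543.  106.  434.] z40 [-844.  494.  102.  417.]
scene blue [138.  21.] z0 [-713.  870.   27.  353.] z40 [-647.  808.   26.  340.]
scene orange [163. 308.] z0 [ 333. -258.   51.   59.] z40 [ 359. -277.   49.   56.]
scene orange [397. 275.] z0 [782.  90.  83. 106.] z40 [791.  58.  80. 102.]
scene orange [297. 
[... 434 characters left out ...]
2.0, -34.0], [438.0, -29.0], [423.0, 39.0]]
white [507. 277.] [ 490. -298.] [ 49. 186.] 10.2 box [[449.0, -211.0], [482.0, -394.0], [530.0, -385.0], [497.0, -202.0]]
white [233. 262.] [514. 284.] [185.  49.] 86.7 box [[484.0, 193.0], [533.0, 190.0], [544.0, 375.0], [495.0, 378.0]]
white [390. 208.] [635. -48.] [67. 19.] 73.9 box [[617.0, -78.0], [635.0, -83.0], [654.0, -19.0], [635.0, -14.0]]
white [499. 228.] [ 592. -270.] [143. 120.] 10.6 box [[511.0, -224.0], [533.0, -342.0], [673.0, -316.0], [651.0, -198.0]]
white [237. 213.] [619. 269.] [119. 144.] 86.9 box [[544.0, 213.0], [688.0, 206.0], [694.0, 324.0], [550.0, 332.0]]
beaker [[0.373 0.261]]
jar [[ 0.355 -0.279]]
mouse [[0.342 0.44 ]]
```

View pics/crop0.png

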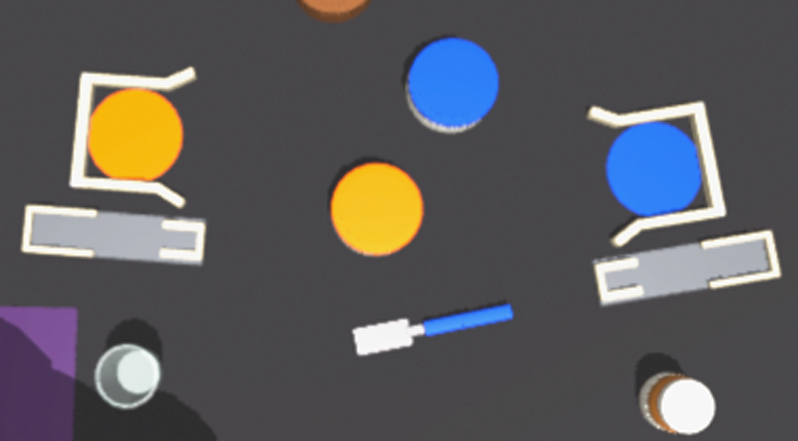

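The crop confirms the targets. The pots at crop (452,83) and (377,208) have white bodies with blue and orange lids, unlike the solid brown and turquoise look-alikes. The discs sit inside the cream docks, and the blue dock is on the right. The spatula's blade points left and has to be turned to point right.

I'll yaw first so the tool x axis lies along the left dock's axis.

>>> step_arm(fingers=[65,65,65,65,65], translation=[[0,0,0],[0,0,0],[0,0,0],[0,0,0],[0,0,0]], yaw=[0.116,0.116,0.116,0.116,0.116])

```text
time: 0.52
tool_pos: [0.2361, 0.4686, 0.2263]
eef_rot: [-1.578, -2.716, 0.001]
force: [0.1, -1.0, -0.1]
opening: 0.0628
gripper_force: 0.0
```

>>> step_arm(fingers=[65,65,65,65,65], translation=[[0,0,0],[0,0,0],[0,0,0],[0,0,0],[0,0,0]], yaw=[0.116,0.116,0.116,0.116,0.116])

```text
time: 0.93
tool_pos: [0.2361, 0.4687, 0.2263]
eef_rot: [2.289, 2.152, -0.001]
force: [0.8, 0.3, -0.6]
opening: 0.0596
gripper_force: 0.0
```

```bash
cat >> h.py <<'E'
from scipy.spatial.transform import Rotation as R
def plan(*targets):
    """targets (x,y,z,phi_deg) world mm; prints successive tool-axis shifts in mm (shift first, at the present yaw) then yaw rad"""
    s=r.state(); M=R.from_rotvec(s['eef_rot']).as_matrix(); phi=np.arctan2(M[1,0],M[0,0]); p=s['tool_pos']*1000
    print("now",p.round(1),"phi",np.degrees(phi).round(2),"tilt",np.degrees(np.arccos(-M[2,2])).round(2),"open",round(s['opening'],4),"t",round(s['time'],2))
    for t in targets:
        d=np.array(t[:3])-p; c,q=np.cos(phi),np.sin(phi)
        y=(phi-np.radians(t[3])+np.pi)%(2*np.pi)-np.pi
        print(t,"shift",np.round([c*d[0]+q*d[1],q*d[0]-c*d[1],-d[2]],1),"yaw",round(y,3))
        p=np.array(t[:3],float); phi=np.radians(t[3])
E
python3 - <<'E'
from h import *
im=cv2.imread("pics/top0.png")
for c in blobs(mask(im,15,28),300):
    print(c.mean(0).round(),[np.round(cv2.fitEllipse(np.float32(cast("top",c,z)*1000))[0]) for z in(0,.04)])
h=86.85
plan((542,-51,150,h),(542,-51,23,h),(543.6,-26,23,h))
E
```

```text
[359. 249.] [array([546.,  16.]), array([543.,  18.])]
[244. 214.] [array([619., 268.]), array([613., 261.])]
now [236.1 468.7 226.3] phi 86.46 tilt 0.05 open 0.0596 t 0.93
(542, -51, 150, 86.85) shift [-499.8  337.4   76.3] yaw -0.007
(542, -51, 23, 86.85) shift [  0.   0. 127.] yaw 0.0
(543.6, -26, 23, 86.85) shift [25.1  0.2 -0. ] yaw 0.0
```

>>> step_arm(fingers=[65,65,65,65,65], translation=[[-0.025,0.0169,0.0038],[-0.025,0.0169,0.0038],[-0.025,0.0169,0.0038],[-0.025,0.0169,0.0038],[-0.025,0.0169,0.0038]], yaw=[-0.007,0,0,0,0])

```text
time: 1.35
tool_pos: [0.3146, 0.3384, 0.2073]
eef_rot: [-2.275, -2.167, 0.001]
force: [1.2, 0.3, -0.2]
opening: 0.0595
gripper_force: 0.0
```

>>> step_arm(fingers=[65,65,65,65,65], translation=[[-0.025,0.0169,0.0038],[-0.025,0.0169,0.0038],[-0.025,0.0169,0.0038],[-0.025,0.0169,0.0038],[-0.025,0.0169,0.0038]], yaw=[0,0,0,0,0])

```text
time: 1.77
tool_pos: [0.3929, 0.2094, 0.1883]
eef_rot: [-2.275, -2.166, 0.001]
force: [0.5, 1.7, 0.3]
opening: 0.0596
gripper_force: 0.0
```

>>> step_arm(fingers=[65,65,65,65,65], translation=[[-0.025,0.0169,0.0038],[-0.025,0.0169,0.0038],[-0.025,0.0169,0.0038],[-0.025,0.0169,0.0038],[-0.025,0.0169,0.0038]], yaw=[0,0,0,0,0])

```text
time: 2.18
tool_pos: [0.4712, 0.0804, 0.1693]
eef_rot: [-2.275, -2.166, 0.001]
force: [0.7, 1.0, 0.9]
opening: 0.0595
gripper_force: 0.0
```

>>> step_arm(fingers=[65,65,65,65,65], translation=[[-0.025,0.0169,0.0038],[-0.025,0.0169,0.0038],[-0.025,0.0169,0.0038],[-0.025,0.0169,0.0038],[-0.025,0.0169,0.0038]], yaw=[0,0,0,0,0])

```text
time: 2.6
tool_pos: [0.5495, -0.0486, 0.1501]
eef_rot: [-2.275, -2.166, 0.001]
force: [1.0, 0.7, -0.1]
opening: 0.0596
gripper_force: 0.0
```

>>> step_arm(fingers=[65,65,65,65,65], translation=[[0,0,0],[0,0,0.025],[0,0,0.025],[0,0,0.02],[0,0,0]], yaw=[0,0,0,0,0])

```text
time: 3.02
tool_pos: [0.5461, -0.0463, 0.0767]
eef_rot: [-2.27, -2.161, 0.007]
force: [-1.3, -0.6, 0.0]
opening: 0.0594
gripper_force: 0.0
```

```bash
python3 - <<'E'
from h import *
h=86.85
plan((541,-50,23,h),(542.3,-30,23,h),(543.5,-25,23,h),(612.6,151,23,h),(616.7,228,23,h))
E
```

```text
now [546.1 -46.3  76.7] phi 87.19 tilt 0.48 open 0.0594 t 3.02
(541, -50, 23, 86.85) shift [-4.  -4.9 53.7] yaw 0.006
(542.3, -30, 23, 86.85) shift [20.   0.2 -0. ] yaw 0.0
(543.5, -25, 23, 86.85) shift [ 5.1  0.9 -0. ] yaw 0.0
(612.6, 151, 23, 86.85) shift [179.5  59.3  -0. ] yaw 0.0
(616.7, 228, 23, 86.85) shift [77.1 -0.1 -0. ] yaw 0.0
```

>>> step_arm(fingers=[65,65,65,65,65], translation=[[-0.004,-0.003,0.02],[0,0,0.02],[0,0,0.01],[0,0,0],[0,0,0]], yaw=[0.006,0,0,0,0])

```text
time: 3.43
tool_pos: [0.5463, -0.0508, 0.0313]
eef_rot: [-2.281, -2.16, -0.0]
force: [-0.6, -0.7, 0.6]
opening: 0.0595
gripper_force: 0.0
```

```bash
python3 - <<'E'
from h import *
h=86.85
plan((542.3,-30,23,h),(543.5,-25,23,h),(612.6,151,23,h),(616.7,228,23,h))
E
```

```text
now [546.3 -50.8  31.3] phi 86.86 tilt 0.01 open 0.0595 t 3.43
(542.3, -30, 23, 86.85) shift [20.6 -5.1  8.3] yaw 0.0
(543.5, -25, 23, 86.85) shift [ 5.1  0.9 -0. ] yaw 0.0
(612.6, 151, 23, 86.85) shift [179.5  59.3  -0. ] yaw 0.0
(616.7, 228, 23, 86.85) shift [77.1 -0.1 -0. ] yaw 0.0
```

>>> step_arm(fingers=[65,65,65,65,65], translation=[[0.006,-0.004,0.0083],[0.01,0,0],[0.01,0,0],[0.0112,0.0037,0],[0.0112,0.0037,0]], yaw=[0,0,0,0,0])

```text
time: 3.85
tool_pos: [0.5525, -0.0015, 0.0229]
eef_rot: [2.281, 2.16, 0.001]
force: [-0.5, -1.1, -0.7]
opening: 0.0603
gripper_force: 0.7
```

>>> step_arm(fingers=[65,65,65,65,65], translation=[[0.0112,0.0037,0],[0.0112,0.0037,0],[0.0112,0.0037,0],[0.0112,0.0037,0],[0.0112,0.0037,0]], yaw=[0,0,0,0,0])

```text
time: 4.27
tool_pos: [0.5741, 0.0531, 0.0226]
eef_rot: [2.281, 2.16, 0.0]
force: [-0.6, -2.3, 1.6]
opening: 0.0592
gripper_force: 1.3
```

>>> step_arm(fingers=[65,65,65,65,65], translation=[[0.0112,0.0037,0],[0.0112,0.0037,0],[0.0112,0.0037,0],[0.0112,0.0037,0],[0.0112,0.0037,0]], yaw=[0,0,0,0,0])

```text
time: 4.68
tool_pos: [0.5955, 0.1079, 0.0224]
eef_rot: [-2.282, -2.159, 0.0]
force: [-0.3, -2.4, 1.5]
opening: 0.0598
gripper_force: 1.5
```

```bash
python3 - <<'E'
from h import *
h=86.85
plan((612.6,151,23,h),(616.7,228,23,h))
a=viewer.camera("top");b=viewer.camera("scene")
cv2.imwrite("pics/p1.png",np.hstack([a[100:400,150:450],cv2.resize(b[130:330,200:450],(375,300))]))
E
```

```text
now [595.5 107.9  22.4] phi 86.85 tilt 0.0 open 0.0598 t 4.68
(612.6, 151, 23, 86.85) shift [43.9 14.7 -0.6] yaw -0.0
(616.7, 228, 23, 86.85) shift [77.1 -0.1 -0. ] yaw 0.0
```

View pics/p1.png

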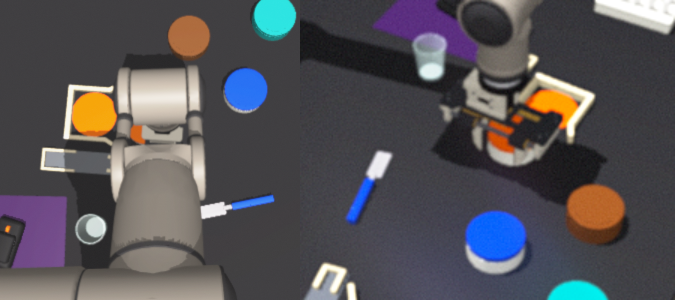

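The picture shows the orange pot cradled between the fingers, heading for the left dock at about (135,130) in the left half. Everything else is undisturbed, so I'll continue.

>>> step_arm(fingers=[65,65,65,65,65], translation=[[0.011,0.0037,0],[0.011,0.0037,0],[0.011,0.0037,0],[0.011,0.0037,0],[0.01,0,0]], yaw=[0,0,0,0,0])

```text
time: 5.2
tool_pos: [0.6138, 0.1613, 0.0223]
eef_rot: [2.281, 2.159, 0.001]
force: [-0.5, -2.7, -0.8]
opening: 0.0595
gripper_force: 0.8
```

>>> step_arm(fingers=[65,65,65,65,65], translation=[[0.012,0,0],[0.012,0,0],[0.012,0,0],[0.012,0,0],[0.008,0,0]], yaw=[0,0,0,0,0])

```text
time: 5.62
tool_pos: [0.6158, 0.2178, 0.0224]
eef_rot: [-2.281, -2.16, -0.0]
force: [0.0, -1.2, 0.3]
opening: 0.0598
gripper_force: 0.8
```

>>> step_arm(fingers=[65,65,65,65,65], translation=[[0.005,0,0],[0.003,0,0],[0.002,0,0],[0,0,0],[0,0,0]], yaw=[0,0,0,0,0])

```text
time: 6.03
tool_pos: [0.6167, 0.2257, 0.0226]
eef_rot: [-2.282, -2.159, -0.001]
force: [0.3, 0.3, 0.4]
opening: 0.0596
gripper_force: 0.0
```

```bash
python3 - <<'E'
from h import *
plan((616.7,228,23,86.85))
E
```

```text
now [616.7 225.7  22.6] phi 86.82 tilt 0.03 open 0.0596 t 6.03
(616.7, 228, 23, 86.85) shift [ 2.3 -0.1 -0.4] yaw -0.0
```

Next I'll creep forward until it touches the back wall.

>>> step_arm(fingers=[65,65,65,65,65], translation=[[0.001,0,0],[0.001,0,0],[0.001,0,0],[0,0,0],[0,0,0]], yaw=[0,0,0,0,0])

```text
time: 6.45
tool_pos: [0.6165, 0.227, 0.0225]
eef_rot: [2.281, 2.159, -0.004]
force: [-0.4, -6.3, 1.5]
opening: 0.0594
gripper_force: 3.3
```

>>> step_arm(fingers=[65,65,65,65,65], translation=[[0.001,0,0],[0.001,0,0],[0,0,0],[0,0,0],[0,0,0]], yaw=[0,0,0,0,0])

```text
time: 6.87
tool_pos: [0.6164, 0.2273, 0.0224]
eef_rot: [2.281, 2.158, -0.008]
force: [-2.2, -12.9, 3.3]
opening: 0.0598
gripper_force: 6.0
```

>>> step_arm(fingers=[65,65,65,65,65], translation=[[-0.02,0,0],[-0.025,0,0],[-0.01,0,-0.03],[0,0,-0.035],[0,0,-0.03]], yaw=[0,0,0,0,0])

```text
time: 7.28
tool_pos: [0.6139, 0.175, 0.1189]
eef_rot: [-2.283, -2.157, -0.0]
force: [1.3, -0.6, 0.3]
opening: 0.0592
gripper_force: 0.0
```

>>> step_arm(fingers=[65,65,65,65,65], translation=[[0,0,0],[0,0,0],[0,0,0],[0,0,0],[0,0,0]], yaw=[0.11,0.11,0.11,0.11,0.11])

```text
time: 7.7
tool_pos: [0.6139, 0.176, 0.1177]
eef_rot: [-2.786, -1.451, -0.001]
force: [-0.7, -0.4, 0.9]
opening: 0.0596
gripper_force: 0.0
```

```bash
python3 - <<'E'
from h import *
h=55.4
plan((711.6,-2.5,100,h),(711.6,-2.5,23,h))
E
```

```text
now [613.9 176.  117.7] phi 55.0 tilt 0.04 open 0.0596 t 7.7
(711.6, -2.5, 100, 55.4) shift [-90.2 182.4  17.7] yaw -0.007
(711.6, -2.5, 23, 55.4) shift [ 0.  0. 77.] yaw 0.0
```

>>> step_arm(fingers=[65,65,65,65,65], translation=[[-0.0113,0.0228,0.002],[-0.0113,0.0228,0.002],[-0.0113,0.0228,0.002],[-0.0113,0.0228,0.002],[-0.0113,0.0228,0.002]], yaw=[-0.007,0,0,0,0])

```text
time: 8.12
tool_pos: [0.6766, 0.064, 0.1075]
eef_rot: [-2.777, -1.468, -0.001]
force: [1.6, 0.9, 0.4]
opening: 0.0598
gripper_force: 0.0
```

>>> step_arm(fingers=[65,65,65,65,65], translation=[[-0.0113,0.0228,0.002],[-0.0113,0.0228,0.002],[-0.0113,0.0228,0.002],[0,0,0.01],[0,0,0]], yaw=[0,0,0,0,0])

```text
time: 8.53
tool_pos: [0.7128, -0.0029, 0.0891]
eef_rot: [-2.777, -1.464, 0.003]
force: [-1.1, 0.9, -0.1]
opening: 0.0598
gripper_force: 0.0
```

```bash
python3 - <<'E'
from h import *
h=55.4
plan((711.6,-2.5,23,h),(697.4,-23,23,h),(574.8+24.4,-176+35.4,23,h))
E
```

```text
now [712.8  -2.9  89.1] phi 55.59 tilt 0.17 open 0.0598 t 8.53
(711.6, -2.5, 23, 55.4) shift [-0.4 -1.2 66.1] yaw 0.003
(697.4, -23, 23, 55.4) shift [-24.9  -0.   -0. ] yaw 0.0
(599.1999999999999, -140.6, 23, 55.4) shift [-152.6  -14.1   -0. ] yaw 0.0
```

>>> step_arm(fingers=[65,65,65,65,65], translation=[[0,-0.001,0.022],[0,0,0.022],[0,0,0.022],[-0.005,0,0],[-0.01,0,0]], yaw=[0,0,0,0,0])

```text
time: 8.95
tool_pos: [0.7031, -0.0116, 0.0245]
eef_rot: [-2.774, -1.471, 0.003]
force: [-0.6, 0.6, 0.4]
opening: 0.0598
gripper_force: 0.0
```

>>> step_arm(fingers=[65,65,65,65,65], translation=[[-0.01,0,0],[-0.011,-0.001,0],[-0.011,-0.001,0],[-0.011,-0.001,0],[-0.011,-0.001,0]], yaw=[0,0,0,0,0])

```text
time: 9.37
tool_pos: [0.6706, -0.0568, 0.0269]
eef_rot: [2.776, 1.467, 0.004]
force: [3.7, 2.8, 3.8]
opening: 0.0595
gripper_force: 1.6
```

>>> step_arm(fingers=[65,65,65,65,65], translation=[[-0.011,-0.001,0],[-0.011,-0.001,0],[-0.011,-0.001,0],[-0.011,-0.001,0],[-0.011,-0.001,0]], yaw=[0,0,0,0,0])

```text
time: 9.78
tool_pos: [0.6348, -0.0992, 0.0255]
eef_rot: [2.777, 1.469, 0.001]
force: [1.6, 1.5, 2.4]
opening: 0.0596
gripper_force: 2.0
```

```bash
python3 - <<'E'
from h import *
h=55.4
plan((599.2,-140.6,23,h))
a=viewer.camera("top");b=viewer.camera("scene")
cv2.imwrite("pics/p2.png",np.hstack([a[80:380,200:560],cv2.resize(b[170:410,140:440],(375,300))]))
E
```

```text
now [634.8 -99.2  25.5] phi 55.74 tilt 0.02 open 0.0596 t 9.78
(599.2, -140.6, 23, 55.4) shift [-54.3  -6.1   2.5] yaw 0.006
```

View pics/p2.png

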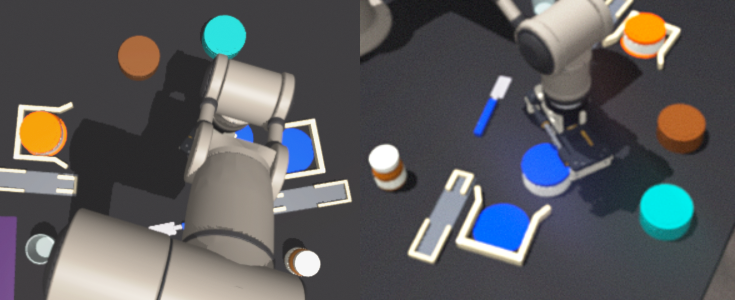

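The blue pot is cradled and moving toward the right dock (scene half at about (545,165)). The orange pot sits home in the left dock.

>>> step_arm(fingers=[65,65,65,65,65], translation=[[-0.011,-0.0012,0.001],[-0.011,-0.0012,0.001],[-0.011,-0.0012,0],[-0.011,-0.0012,0],[-0.009,-0.0012,0]], yaw=[0,0,0,0,0])

```text
time: 10.3
tool_pos: [0.5995, -0.1399, 0.0232]
eef_rot: [-2.777, -1.468, 0.001]
force: [0.7, 1.9, 1.6]
opening: 0.0597
gripper_force: 1.5
```

>>> step_arm(fingers=[65,65,65,65,65], translation=[[0.015,0,0],[0.02,0,0],[0,0,0],[0,0,0],[0,0,0]], yaw=[0,0,0,0,0])

```text
time: 10.72
tool_pos: [0.6198, -0.1099, 0.023]
eef_rot: [-2.776, -1.469, 0.002]
force: [0.8, -0.8, 0.2]
opening: 0.06
gripper_force: 0.0
```

```bash
python3 - <<'E'
from h import *
b=viewer.camera("scene")
for c in blobs(mask(b,105,125),300):
    print(c.mean(0).round(),[np.round(cv2.fitEllipse(np.float32(cast("scene",c,z)*1000))[:2]).tolist() for z in(0,.04)])
C=np.array([574.8,-176]); f=lambda h,k:(*(C+k*np.array([np.cos(np.radians(h)),np.sin(np.radians(h))])),23,h)
plan(f(78,78),f(100.4,78),f(100.4,53))
E
```

```text
[306. 470.] [[[803.0, -443.0], [58.0, 154.0]], [[811.0, -454.0], [56.0, 148.0]]]
[253. 351.] [[[591.0, -264.0], [90.0, 97.0]], [[607.0, -283.0], [86.0, 93.0]]]
[267. 308.] [[[559.0, -153.0], [94.0, 96.0]], [[576.0, -176.0], [90.0, 93.0]]]
[53. 47.] [[[-919.0, 543.0], [106.0, 435.0]], [[-845.0, 494.0], [102.0, 418.0]]]
[67. 67.] [[[-713.0, 417.0], [26.0, 997.0]], [[-647.0, 372.0], [25.0, 958.0]]]
now [ 619.8 -110.1   23.1] phi 55.75 tilt 0.06 open 0.0599 t 10.77
(np.float64(591.0171118837852), np.float64(-99.70448714276317), 23, 78) shift [ -7.6 -29.6   0.1] yaw -0.388
(np.float64(560.7195066704563), np.float64(-99.2814252765559), 23, 100.4) shift [ -5.9 -29.7  -0. ] yaw -0.391
(np.float64(565.2324853017203), np.float64(-123.87071204689055), 23, 100.4) shift [-25.  -0.  -0.] yaw 0.0
```

>>> step_arm(fingers=[65,65,65,65,65], translation=[[-0.0076,-0.0296,0],[0,0,0],[0,0,0],[0,0,0],[0,0,0]], yaw=[0,-0.097,-0.097,-0.097,-0.097])

```text
time: 11.18
tool_pos: [0.5911, -0.1, 0.0235]
eef_rot: [-2.438, -1.981, 0.001]
force: [0.8, -0.9, 0.3]
opening: 0.0596
gripper_force: 0.0
```

>>> step_arm(fingers=[65,65,65,65,65], translation=[[-0.0059,-0.0297,0],[0,0,0],[0,0,0],[0,0,0],[0,0,0]], yaw=[0,-0.098,-0.098,-0.098,-0.098])

```text
time: 11.6
tool_pos: [0.5608, -0.0997, 0.0235]
eef_rot: [-2.005, -2.418, 0.0]
force: [-0.1, 0.2, 0.6]
opening: 0.0596
gripper_force: 0.0
```

```bash
python3 - <<'E'
from h import *
C=np.array([575.5,-176]);h=100.4; u=np.array([np.cos(np.radians(h)),np.sin(np.radians(h))]); D=np.array([592.3,-271])
plan((*(C+55*u),23,h),(*(D+44*u),23,h))
E
```

```text
now [560.8 -99.7  23.5] phi 100.67 tilt 0.02 open 0.0596 t 11.6
(np.float64(565.5714470112192), np.float64(-121.90356910526378), 23, 100.4) shift [-22.7   0.6   0.5] yaw 0.005
(np.float64(584.3571576089753), np.float64(-227.72285528421102), 23, 100.4) shift [-107.5   -0.6   -0. ] yaw 0.0
```

>>> step_arm(fingers=[65,65,65,65,65], translation=[[-0.012,0,0],[-0.01,0,0],[-0.01,0,0],[-0.011,0,0],[-0.011,0,0]], yaw=[0.005,0,0,0,0])

```text
time: 12.02
tool_pos: [0.5708, -0.1535, 0.0233]
eef_rot: [-2.018, -2.407, -0.0]
force: [-0.4, 2.0, 1.1]
opening: 0.0598
gripper_force: 1.0
```

>>> step_arm(fingers=[65,65,65,65,65], translation=[[-0.012,0,0],[-0.012,0,0],[-0.012,0,0],[-0.012,0,0],[-0.012,0,0]], yaw=[0,0,0,0,0])

```text
time: 12.43
tool_pos: [0.5816, -0.2125, 0.0234]
eef_rot: [-2.017, -2.409, -0.0]
force: [-0.2, 1.7, 0.8]
opening: 0.0597
gripper_force: 1.0
```

>>> step_arm(fingers=[65,65,65,65,65], translation=[[-0.007,0,0],[-0.005,0,0],[-0.001,0,0],[0,0,0],[0,0,0]], yaw=[0,0,0,0,0])

```text
time: 12.85
tool_pos: [0.5837, -0.2239, 0.0233]
eef_rot: [2.016, 2.409, -0.0]
force: [-1.2, 0.1, -0.1]
opening: 0.0598
gripper_force: 0.0
```

>>> step_arm(fingers=[65,65,65,65,65], translation=[[-0.001,0,0],[-0.001,0,0],[-0.001,0,0],[0,0,0],[0,0,0]], yaw=[0,0,0,0,0])

```text
time: 13.27
tool_pos: [0.5842, -0.2268, 0.0234]
eef_rot: [-2.016, -2.409, -0.0]
force: [-1.5, 1.7, 1.0]
opening: 0.0594
gripper_force: 0.8
```

>>> step_arm(fingers=[65,65,65,65,65], translation=[[-0.001,0,0],[-0.001,0,0],[0,0,0],[0,0,0],[0,0,0]], yaw=[0,0,0,0,0])

```text
time: 13.68
tool_pos: [0.5846, -0.2291, 0.0234]
eef_rot: [2.016, 2.409, 0.0]
force: [0.3, 1.1, 0.4]
opening: 0.0594
gripper_force: 0.5
```

>>> step_arm(fingers=[65,65,65,65,65], translation=[[-0.001,0,0],[-0.001,0,0],[0,0,0],[0,0,0],[0,0,0]], yaw=[0,0,0,0,0])

```text
time: 14.1
tool_pos: [0.5848, -0.2305, 0.0233]
eef_rot: [-2.016, -2.409, -0.0]
force: [-0.5, 4.7, 1.1]
opening: 0.0597
gripper_force: 2.0
```

>>> step_arm(fingers=[65,65,65,65,65], translation=[[-0.001,0,0],[-0.001,0,0],[0,0,0],[0,0,0],[0,0,0]], yaw=[0,0,0,0,0])

```text
time: 14.52
tool_pos: [0.5848, -0.2309, 0.0232]
eef_rot: [-2.014, -2.407, -0.002]
force: [-1.5, 10.3, 4.3]
opening: 0.0597
gripper_force: 4.7
```

>>> step_arm(fingers=[65,65,65,65,65], translation=[[0.02,0,0],[0.025,0,0],[0.025,0,-0.02],[0,0,-0.035],[0,0,-0.035]], yaw=[0,0,0,0,0])

```text
time: 14.93
tool_pos: [0.5722, -0.163, 0.1135]
eef_rot: [-2.013, -2.41, 0.002]
force: [0.2, -1.1, 1.1]
opening: 0.0599
gripper_force: 0.0
```

```bash
python3 - <<'E'
from h import *
h=102.3
plan((431.2,-61.5,100,h))
E
```

```text
now [ 572.2 -163.   113.5] phi 100.24 tilt 0.13 open 0.0599 t 14.93
(431.2, -61.5, 100, 102.3) shift [ 125.  -120.7   13.5] yaw -0.036
```

>>> step_arm(fingers=[45,45,45,45,45], translation=[[0.025,-0.0241,0],[0.025,-0.0241,0],[0.025,-0.0241,0],[0.025,-0.0241,0],[0.025,-0.0241,0]], yaw=[0,0,0,0,-0.036])

```text
time: 15.35
tool_pos: [0.4315, -0.0622, 0.1137]
eef_rot: [1.972, 2.443, 0.0]
force: [0.3, -0.1, 1.0]
opening: 0.0417
gripper_force: 0.0
```

>>> step_arm(fingers=[45,45,45,45,45], translation=[[0,0,0.015],[0,0,0.015],[0,0,0],[0,0,0],[0,0,0]], yaw=[0,0,0,0,0])

```text
time: 15.77
tool_pos: [0.4332, -0.0628, 0.084]
eef_rot: [1.972, 2.444, 0.001]
force: [0.3, -0.4, -0.5]
opening: 0.0413
gripper_force: 0.0
```

```bash
python3 - <<'E'
from h import *
p=viewer.camera_params("wrist"); im=viewer.camera("wrist"); cv2.imwrite("pics/w1.png",im)
b=viewer.camera("scene")
for n,i,q in(("wrist",im,p),("scene",b,None)):
    for c in blobs(mask(i,105,125),150):
        if n=="scene" and c[:,1].mean()<200: continue
        w=cast(n,c,.012,q)*1000; a=cv2.minAreaRect(np.float32(w)); print(n,c.mean(0).round(),np.round(a[0],1),np.round(a[1],1),round(a[2],1))
plan((431.2,-61.5,4,102.3))
E
```

```text
wrist [320. 263.] [434.  -72.8] [14.2 83. ] 12.6
scene [306. 470.] [ 816.7 -430.4] [144.3  62.4] 27.8
scene [250. 346.] [ 585.5 -255.9] [95.5 95.7] 28.1
scene [240. 264.] [438.3 -78.9] [21.  95.3] 11.6
now [433.2 -62.7  84.1] phi 102.19 tilt 0.1 open 0.0409 t 15.87
(431.2, -61.5, 4, 102.3) shift [ 1.6 -1.7 80.1] yaw -0.002
```

View pics/w1.png

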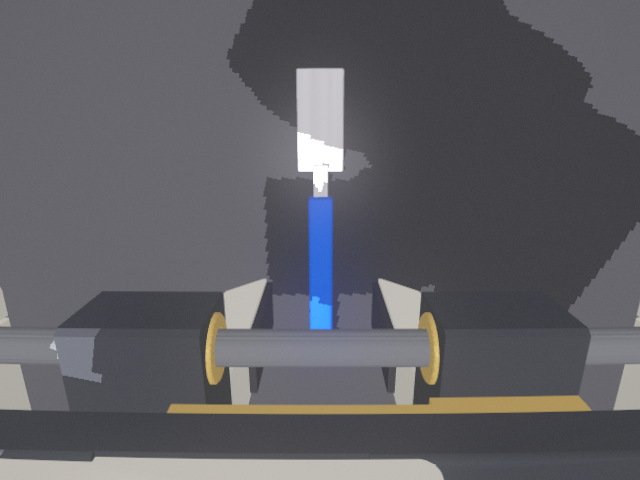

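The wrist view shows the handle centred between the fingers at column 320, parallel to the pads, with the blade away from the robot. I'll descend and grip.

>>> step_arm(fingers=[45,45,45,45,45], translation=[[0.001,-0.001,0.025],[0,0,0.025],[0,0,0.02],[0,0,0.008],[0,0,0]], yaw=[0,0,0,0,0])

```text
time: 16.28
tool_pos: [0.4305, -0.0614, 0.0043]
eef_rot: [-1.971, -2.443, 0.002]
force: [-0.7, -0.2, 0.2]
opening: 0.0416
gripper_force: 0.0
```

>>> step_arm(fingers=[0,0,0,0,0], translation=[[0,0,0.001],[0,0,0],[0,0,0],[0,0,0],[0,0,0]], yaw=[0,0,0,0,0], newtons=20)

```text
time: 16.7
tool_pos: [0.4317, -0.0616, 0.0051]
eef_rot: [1.972, 2.444, 0.001]
force: [-0.2, 1.4, 3.6]
opening: 0.0137
gripper_force: 20.0
```

>>> step_arm(fingers=[0,0,0,0,0], translation=[[0,0,0],[0,0,0],[0,0,0],[0,0,0],[0,0,0]], yaw=[0,0,0,0,0])

```text
time: 17.12
tool_pos: [0.4317, -0.0616, 0.0051]
eef_rot: [1.972, 2.444, 0.001]
force: [-1.3, -0.5, 6.8]
opening: 0.0136
gripper_force: 20.0
```

>>> step_arm(fingers=[0,0,0,0,0], translation=[[0,0,-0.01],[0,0,-0.02],[0,0,-0.025],[0,0,-0.025],[0,0,0]], yaw=[0,0,0,0,0.115])

```text
time: 17.53
tool_pos: [0.4334, -0.0621, 0.0883]
eef_rot: [2.105, 2.324, 0.005]
force: [1.3, -0.5, -0.2]
opening: 0.0137
gripper_force: 20.0
```

>>> step_arm(fingers=[0,0,0,0,0], translation=[[0,0,0],[0,0,0],[0,0,0],[0,0,0],[0,0,0]], yaw=[0.115,0.115,0.115,0.115,0.115])

```text
time: 17.95
tool_pos: [0.431, -0.0614, 0.0845]
eef_rot: [-2.688, -1.626, -0.0]
force: [-0.4, -0.8, -0.0]
opening: 0.0137
gripper_force: 20.0
```

>>> step_arm(fingers=[0,0,0,0,0], translation=[[0,0,0],[0,0,0],[0,0,0],[0,0,0],[0,0,0]], yaw=[0.115,0.115,0.115,0.115,0.115])

```text
time: 18.37
tool_pos: [0.431, -0.0614, 0.0844]
eef_rot: [-3.039, -0.797, 0.0]
force: [-0.9, 0.2, 0.0]
opening: 0.0136
gripper_force: 20.0
```

>>> step_arm(fingers=[0,0,0,0,0], translation=[[0,0,0],[0,0,0],[0,0,0],[0,0,0],[0,0,0]], yaw=[0.115,0.115,0.115,0.115,0.115])

```text
time: 18.78
tool_pos: [0.431, -0.0614, 0.0844]
eef_rot: [-3.14, 0.097, 0.0]
force: [-0.0, -0.4, -1.0]
opening: 0.0138
gripper_force: 20.0
```

>>> step_arm(fingers=[0,0,0,0,0], translation=[[0,0,0],[0,0,0],[0,0,0],[0,0,0],[0,0,0]], yaw=[0.115,0.115,0.115,0.115,0.115])

```text
time: 19.2
tool_pos: [0.431, -0.0614, 0.0844]
eef_rot: [-2.984, 0.984, 0.0]
force: [-0.6, 0.5, -0.7]
opening: 0.0134
gripper_force: 20.0
```

>>> step_arm(fingers=[0,0,0,0,0], translation=[[0,0,0],[0,0,0],[0,0,0],[0,0,0],[0,0,0]], yaw=[0.115,0.115,0.115,0.115,0.115])

```text
time: 19.62
tool_pos: [0.431, -0.0613, 0.0844]
eef_rot: [-2.582, 1.789, 0.0]
force: [1.6, -1.0, -1.1]
opening: 0.0134
gripper_force: 20.0
```

```bash
python3 - <<'E'
from h import *
p=viewer.camera_params("wrist"); im=viewer.camera("wrist"); cv2.imwrite("pics/w2.png",im)
s=r.state(); zt=s['tool_pos'][2]-.0051+.013
for c in blobs(mask(im,105,125),150):
    w=cast("wrist",c,zt,p)*1000; a=cv2.minAreaRect(np.float32(w)); print(c.mean(0).round(),np.round(a[0],1),np.round(a[1],1),round(a[2],1))
print(s['joint_pos'])
plan((485.9,-277.8,80,-79.6))
E
```

```text
[322. 385.] [418.3 -28.7] [13.8 18.5] 20.5
[322. 284.] [434.9 -72.3] [13.8 38.5] 20.9
[-3.17923378e-01  3.68532323e-01  1.95160858e+00  1.07045889e-04
  8.21724635e-01  2.47146076e+00]
now [430.9 -61.4  84.4] phi -69.82 tilt 0.02 open 0.0136 t 19.67
(485.9, -277.8, 80, -79.6) shift [222.1  23.1   4.4] yaw 0.171
```

View pics/w2.png

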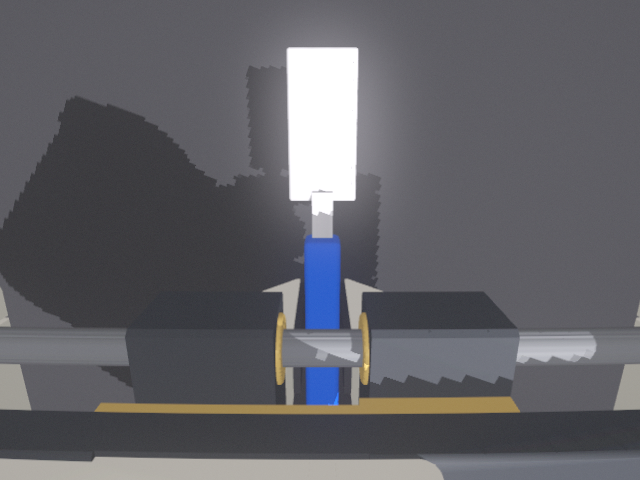

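The wrist view shows the spatula held straight, with the blade forward and centred at column 322. Next I'll move over the slot.

>>> step_arm(fingers=[0,0,0,0,0], translation=[[0.028,0.0029,0],[0.028,0.0029,0],[0.028,0.0029,0],[0.028,0.0029,0],[0.028,0.0029,0]], yaw=[0,0,0,0,0])

```text
time: 20.08
tool_pos: [0.4676, -0.1986, 0.0844]
eef_rot: [-2.59, 1.778, 0.0]
force: [-0.2, 0.6, -0.4]
opening: 0.0138
gripper_force: 20.0
```

>>> step_arm(fingers=[0,0,0,0,0], translation=[[0.028,0.0029,0],[0.028,0.0029,0],[0.026,0.0029,0],[0,0,0],[0,0,0]], yaw=[0,0,0,0.085,0.086])

```text
time: 20.5
tool_pos: [0.4885, -0.2787, 0.084]
eef_rot: [-2.423, 2.0, 0.0]
force: [1.1, 0.3, -0.4]
opening: 0.0136
gripper_force: 20.0
```

>>> step_arm(fingers=[0,0,0,0,0], translation=[[0,0,0.02],[0,0,0.01],[0,0,0],[0,0,0],[0,0,0]], yaw=[0,0,0,0,0])

```text
time: 20.92
tool_pos: [0.4889, -0.2771, 0.0548]
eef_rot: [-2.427, 1.995, -0.001]
force: [-0.3, -1.0, 0.6]
opening: 0.0136
gripper_force: 20.0
```

```bash
python3 - <<'E'
from h import *
im=cv2.imread("pics/scene0.png"); m=cv2.inRange(cv2.cvtColor(im,cv2.COLOR_BGR2HSV),(0,0,150),(180,110,255))
for c in blobs(m,40):
    px=c.mean(0)
    if 150<px[0]<320 and 290<px[1]<400:
        a=cv2.minAreaRect(np.float32(cast("scene",c,.013)*1000)); print(px.round(),np.round(a[0],1),np.round(a[1],1),round(a[2],1))
plan((485.8,-277.3,30,-79.6),(485.8,-277.3,8,-79.6))
p=viewer.camera_params("wrist"); im=viewer.camera("wrist"); s=viewer.camera("scene")
cv2.imwrite("pics/w3.png",np.hstack([cv2.resize(im,(400,300)),cv2.resize(s[270:420,130:330],(400,300))]))
cv2.imwrite("pics/w3full.png",im)
E
```

```text
[250. 355.] [ 591.2 -269. ] [146.  125.1] 9.5
[164. 315.] [ 367.8 -289. ] [53.3 29.8] 40.9
[205. 343.] [ 492.1 -297.4] [ 51.7 189.1] 10.0
[159. 296.] [ 323.8 -253.2] [54.7 68. ] 37.7
now [ 488.9 -277.1   54.8] phi -78.84 tilt 0.02 open 0.0136 t 20.92
(485.8, -277.3, 30, -79.6) shift [-0.4  3.1 24.8] yaw 0.013
(485.8, -277.3, 8, -79.6) shift [ 0. -0. 22.] yaw 0.0
```

View pics/w3.png

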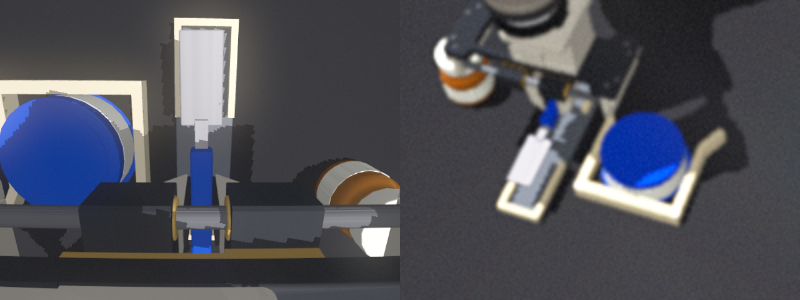

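```bash
python3 - <<'E'
from h import *
p=viewer.camera_params("wrist"); im=cv2.imread("pics/w3full.png"); hsv=cv2.cvtColor(im,cv2.COLOR_BGR2HSV)
m=cv2.inRange(hsv,(12,25,140),(40,140,255)); m[:, :255]=0; m[:,400:]=0; m[220:]=0
ys=[35,40]; 
for y in ys+[60,100,150]:
    x=np.where(m[y]>0)[0]; 
    if len(x): print(y,x[0],x[-1],(cast("wrist",[(x[0],y),(x[-1],y)],.013,p)*1000).round(1).tolist())
y0=np.where(m.sum(1)>2000)[0][:1]; print(y0,(cast("wrist",[(331,y0[0])],.013,p)*1000).round(1))
hw=cv2.inRange(hsv,(100,150,60),(125,255,255)); hw[:,:255]=0
for y in (250,270): 
    x=np.where(hw[y]>0)[0]; print("handle",x[0],x[-1],(cast("wrist",[((x[0]+x[-1])/2,y)],.0627,p)*1000).round(1))
E
```

```text
35 278 382 [[529.5, -381.9], [483.8, -391.0]]
40 278 381 [[529.1, -379.9], [483.8, -388.9]]
60 278 286 [[527.7, -371.5], [524.1, -372.2]]
100 280 379 [[523.8, -354.5], [478.8, -363.5]]
150 280 376 [[520.0, -332.0], [475.0, -340.9]]
[28] [[ 506.8 -389.3]]
handle 305 339 [[ 493.7 -302.4]]
handle 305 339 [[ 492.1 -294.4]]
```

>>> step_arm(fingers=[0,0,0,0,0], translation=[[0,0.0026,0],[0,0,0.015],[0,0,0.01],[0,0,0],[0,0,0]], yaw=[0.013,0,0,0,0])

```text
time: 21.43
tool_pos: [0.4857, -0.2773, 0.029]
eef_rot: [-2.413, 2.012, 0.002]
force: [-0.0, 0.1, 0.3]
opening: 0.0137
gripper_force: 20.0
```

```bash
python3 - <<'E'
from h import *
plan((486.3,-277.4,9,-79.7))
E
```

```text
now [ 485.7 -277.3   29. ] phi -79.66 tilt 0.09 open 0.0137 t 21.43
(486.3, -277.4, 9, -79.7) shift [ 0.2 -0.6 20. ] yaw 0.001
```

>>> step_arm(fingers=[0,0,0,0,0], translation=[[0,0,0.01],[0,0,0.006],[0,0,0.003],[0,0,0],[0,0,0]], yaw=[0,0,0,0,0])

```text
time: 21.85
tool_pos: [0.486, -0.2775, 0.0102]
eef_rot: [-2.413, 2.012, 0.001]
force: [0.2, 0.7, -0.6]
opening: 0.0137
gripper_force: 20.0
```

>>> step_arm(fingers=[0,0,0,0,0], translation=[[0,0,0.001],[0,0,0],[0,0,0],[0,0,0],[0,0,0]], yaw=[0,0,0,0,0])

```text
time: 22.27
tool_pos: [0.4861, -0.2776, 0.0095]
eef_rot: [-2.413, 2.012, -0.0]
force: [-0.6, 0.0, 0.2]
opening: 0.0137
gripper_force: 20.0
```

>>> step_arm(fingers=[0,0,0,0,0], translation=[[0,0,0.001],[0,0,0],[0,0,0],[0,0,0],[0,0,0]], yaw=[0,0,0,0,0])

```text
time: 22.68
tool_pos: [0.4861, -0.2776, 0.0084]
eef_rot: [-2.413, 2.012, 0.0]
force: [-0.5, -0.3, -0.3]
opening: 0.0136
gripper_force: 20.0
```

>>> step_arm(fingers=[35,35,35,35,35], translation=[[0,0,0],[0,0,0],[0,0,0],[0,0,0],[0,0,0]], yaw=[0,0,0,0,0])

```text
time: 23.1
tool_pos: [0.4861, -0.2776, 0.0084]
eef_rot: [-2.413, 2.012, -0.0]
force: [0.7, 0.5, 0.3]
opening: 0.032
gripper_force: 0.0
```

>>> step_arm(fingers=[35,35,35,35,35], translation=[[0,0,-0.01],[0,0,-0.03],[0,0,-0.035],[0,0,-0.035],[0,0,-0.035]], yaw=[0,0,0,0,0])

```text
time: 23.52
tool_pos: [0.4858, -0.2774, 0.1557]
eef_rot: [-2.413, 2.012, -0.0]
force: [0.7, 0.0, 0.2]
opening: 0.0323
gripper_force: 0.0
```

>>> step_arm(fingers=[35,35,35,35,35], translation=[[-0.035,0,-0.01],[-0.035,0,-0.01],[-0.035,0,-0.01],[-0.035,0,0],[-0.035,0,0]], yaw=[0,0,0,0,0])

```text
time: 23.93
tool_pos: [0.4544, -0.1042, 0.1849]
eef_rot: [-2.411, 2.012, -0.004]
force: [1.1, 0.5, -0.3]
opening: 0.032
gripper_force: 0.0
```

>>> step_arm(fingers=[35,35,35,35,35], translation=[[-0.035,0,0],[-0.035,0,0],[-0.035,0,0],[-0.035,0,0],[-0.035,0,0]], yaw=[0,0,0,0,0])

```text
time: 24.35
tool_pos: [0.4226, 0.0682, 0.1843]
eef_rot: [-2.412, 2.012, -0.001]
force: [0.7, 0.1, -0.4]
opening: 0.0325
gripper_force: 0.0
```

```bash
python3 - <<'E'
from h import *
a=viewer.camera("top");b=viewer.camera("scene")
cv2.imwrite("pics/p4.png",np.hstack([cv2.resize(a[180:320,410:560],(420,392)),cv2.resize(b[290:390,150:300],(380,392))]))
for n,i in(("top",a),("scene",b)):
  for h0,h1 in((105,125),(12,28)):
    for c in blobs(mask(i,h0,h1),150):
        w=cast(n,c,.04)*1000; px=c.mean(0)
        if n=="scene" and px[1]<170 or len(c)<6: continue
        e=cv2.fitEllipse(np.float32(w)); print(n,px.round(),np.round(e[0],1),np.round(e[1]))
        if 20<cv2.contourArea(c)<700: q=cv2.minAreaRect(np.float32(cast(n,c,.016)*1000));print("   rect",np.round(q[0],1),np.round(q[1],1),round(q[2],1))
E
```

```text
top [490. 280.] [ 481.1 -250.9] [ 13. 120.]
   rect [ 482.  -260.1] [13.8 89.1] 10.2
top [487. 231.] [ 588.9 -264. ] [ 91. 101.]
top [607. 116.] [ 836.5 -512.6] [154. 175.]
top [247. 215.] [615.6 265.4] [89. 97.]
top [339. 137.] [782.2  64.1] [85. 93.]
scene [306. 470.] [ 811.2 -454.1] [ 56. 148.]
scene [250. 345.] [ 595.1 -271.9] [89. 96.]
scene [213. 327.] [ 500.3 -279.6] [ 17. 104.]
   rect [ 487.4 -261.7] [17.9 89. ] 9.0
scene [394. 275.] [791.2  53.6] [ 83. 108.]
scene [368. 192.] [621.5 268.8] [85. 90.]
   rect [612.1 292.8] [93.3 87.8] 79.9
```

View pics/p4.png

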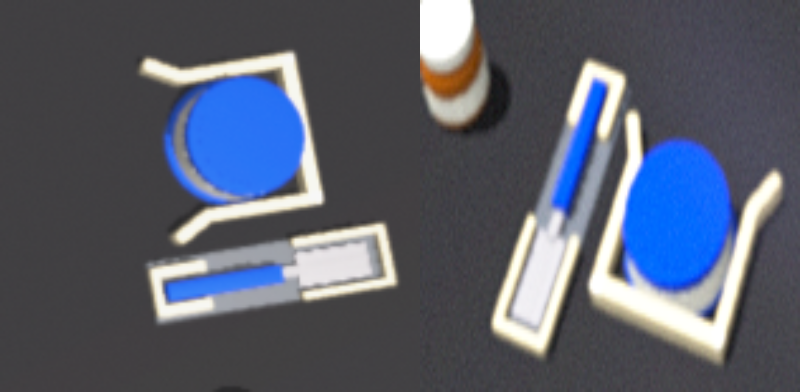

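In the final view both pots sit in their docks against the back walls. The spatula lies flat in the blue station's slot with the blade at the wide end (top half: handle at (225,283), blade at (340,262)), so I'll hand in.

```bash
python3 -c "
from plant import order
print(order.sign_off())"
```

```text
the job is handed in; nothing more can be done
None
```

I handed the job in at about 24 s of the 67 s limit: in the final camera views both pots are home in their matching docks and the spatula lies flat in the blue slot, blade at the wide end; sign-off returned no verdict.

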